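# Fish the clutch carrier out of the rinse well with the hook rod

### The job

Take the adjustable hook rod from its fork stand and use it to fish the clutch carrier by its wire handle out of the tall narrow rinse well, feeling gently for the lid because nobody measured how far the rod is drawn out. Set the carrier gently in the blue assembly nest, lid flat on the nest, unhook it, and hang the rod back in its fork. Never press hard with the rod or the carrier, do not touch the carrier with the fingers, and leave the other things where they are.

Things in the scene. Friction and masses are not known exactly. Their poses are not given: they have to be found in the camera images.
- rod_handle (a point): Hook rod, loose, 130 g, hanging upright. This point is the centre of its green handle: 30 mm along x, 14 mm along y, 60 mm tall, z up. Pinch it across the 14 mm, fingers closing along y, the way the hook points. 36 mm below this point is the underside of a round collar (40 mm across, 6 mm thick, right under the handle) that rests on the fork.
- hookrod: The same rod; origin on its axis at the collar's underside, z up, hook to +y. Below: sleeve 12 mm across, 45 mm long, then a 6 mm shaft with a strap hook. The shaft is clamped (to 100 N) at an unknown draw-out: the hook's underside is 94 to 128 mm below this origin, new each time, in no reading. Pressed from below the hook gives 2.5 N/mm for 3 mm, then it is rigid.
- hook_axis (a point): Fixed point on the rod's axis 94 mm below the collar's underside, just where the hook's underside would be at the shortest draw-out (it is 0 to 34 mm lower). Hook: flat foot 16 mm wide (x), 3 mm thick, pointing to +y, with an upturned lip, inner face 13.5 and outer face 16.5 mm from the axis, top 8 mm above the hook's underside. A bar lies between shaft and lip.
- stand: Dark wooden stand with steel fork, fixed. Origin on the table below the rod's place. The slot, 18 mm wide, opens to -x; prongs 10 mm thick run from x = -25 to +9 mm, 9 to 27 mm either side. Post at x = 48 to 68 mm, base 12 mm high. Lift the rod about 14 mm, draw it out to -x; hang it back the same way. The hook starts pointing to +y within 0.2 rad.
- stand_seat (a point): Point on the top face of the fork (155 mm above the table), where the rod's axis belongs when it hangs with its collar resting on the fork. Axes as the stand.
- well: Rinse well, fixed and dry: an upright box of clear plastic with steel edges, open at the top. Origin on the table under its centre, z up. Inside 56 mm along x and 72 mm along y, walls 4 mm, rim 120 mm above the table, floor 8 mm. Steel ledges inside the two x walls, tops 45 mm above the table, leave 41 mm between them along x: the carrier hangs on them by its lid.
- carrier_lid (a point): Clutch carrier, loose, about 110 to 210 g. This point is the centre of its orange lid's top face (lid 50 mm along x, 64 mm along y, 4 mm thick), 49 mm above the table at the start. Over it stands a rigid steel wire handle: a 5 mm round bar along x, underside 13 mm and top 18 mm above the lid, on two legs 16 mm to either side along x (27 mm clear between).
- carrier: The same carrier; origin at the centre of the lid's underside, z up. Below it an aluminium block 32 mm (x) by 48 mm (y), 26 mm tall. Starts with its axes along the well's within 0.03 rad. To hook: lower the rod onto the lid 26 mm to the -y side of the bar, hook pointing +y (or mirrored), feel the lid, rise until free and 2 to 3 mm more, slide under the bar, lift.
- nest: Blue assembly nest, a fixed block 100 mm along x, 110 mm along y, 36 mm tall. Origin under its centre on the table, z up. A hole 36 mm along x and 52 mm along y goes through it, with 3 mm chamfers, for the carrier's block; the carrier's lid then rests on the top face. The carrier fits either way round.
- nest_seat (a point): Centre of the hole in the nest's top face, 36 mm above the table; axes as the nest. When the carrier is seated its lid's top centre is 4 mm above this point.
- rack: Bystander, fixed: wooden rack 70 x 240 mm with orange pencil barrels up to 135 mm high, at the far side. Origin under its centre.
- housing: Bystander, loose: knurled steel clutch housing standing upright, 21 mm across, 34 mm tall. Origin under its centre.
- cap_a: Bystander, loose: chrome push cap standing upright, 18 mm across, 26 mm tall. Origin under its centre.
- cap_b: Bystander, loose: second chrome push cap, 18 mm across, 26 mm tall. Origin under its centre.
- eraser: Bystander, loose: grey rubber eraser plug standing upright, 18 mm across, 24 mm tall. Origin under its centre.
- ruler: Bystander, loose: stubby brass ruler lying flat, 25 x 120 x 4 mm, long along its y. Origin under its centre.
Mind the look-alikes: they are no part of the job. What is shaped like the nest but pink or purple is not meant.

How it is judged:
By the outcome, as a careful person would: the job done as asked, in the order asked, and still so for the second after the job is handed in, with the robot touching nothing.
It also fails if it takes over 72 s, if anything falls off the work surface, if the arm or the gripper's body presses on something with over 40 N, if the wrist force passes 120 N, or if a joint passes its speed limit or range.

### The arm

A 6-joint arm with a two-finger parallel gripper is mounted at the origin on the work surface. World frame = base frame: x ahead of the robot, y to its left, z up, the work surface at z = 0. Lengths are in m, angles in rad, forces in N, time in s.
With the tool pointing down it reaches from about 0.325 to 0.775 m from the base axis. Payload 9.3 kg.
Tool frame: the origin (TCP) lies between the finger pads; the fingertips stand 14 mm ahead of it and the grasp point (between the pads) lies 5 mm behind it (bot.finger_overhang is the distance from the TCP to the fingertips, in m); x points along the fingers, y is the direction in which the jaws open and shut, and the axes are right-handed (so a half turn about x gives the same grasp; the last joint's range is limited). The gripper opens to 85 mm and grips with 20 to 120 N. Pads are 22 mm wide; open, the fingers measure 114 mm over their backs; the gripper's body (76 mm by 85 mm) begins 54 mm behind the grasp point. The pads swing forward as they close: fully open they stand 13 mm farther back than shut.
Start: joints at [1.055, 0.259, 0.021, 1.334, 0, 1.418], TCP at [0.195, 0.514, 0.21] pointing down, gripper open.
Joint ranges: [-3.04, 3.04], [-0.91, 1.82], [-1.04, 1.36], [-1.92, 1.95], [-1.52, 1.45], [-3.14, 3.14]. Speed limits (rad/s): [2.22, 2.22, 2.79, 3.14, 3.14, 3.14].

### API

Orientations are given as a unit quaternion [w, x, y, z].
In Python, from workcell import bot, vision, order, silhouettes, pinpoint gives the robot as it stands.
- The arm moves only by the shell command python3 -m pendant 'ROWS' [FORCE]. ROWS is JSON, a list that holds one entry, the list of rows, each a list of 7 numbers: the turn, a rotation vector about the tool's x, y, z in units of 360 degrees (1.0 is 360 degrees), then the shift along the tool's x, y, z in units of 1 m (1.0 is 1 m), then the closure, from 0 (fully open) to 1 (shut). A call has exactly 10 rows; each row shifts and turns the commanded pose from where the row before left it, along the tool's axes as they then stand; what a row does not reach is not made up. A row lasts 1/10 s, in which the tool goes at most 50 mm and 8.59 degrees, less where a joint would pass 70% of its speed; a pose out of reach is approached as far as the arm can. A call with a number of a shift or a turn outside -1 to 1 is refused whole. A call with a gripper value outside its range is refused whole. The fingers move at their own pace and stop on an object; FORCE is the grip in N (left out, the last holds). Time passes only in rows, so rows that do not move let the fingers close, or fill a call up. It gives the time, the measured TCP pose, the force and the opening at its end, in the units of the state.
- bot.get_state(): the state, without advancing time (a new reading comes with each control period).
- vision.read_camera(name): name is "scene" or "top" or "wrist"; returns (picture, depth): 480x640x3 uint8, red, green, blue; 480x640 float32, m along the optical axis (not along the pixel's ray), 0 where there is no reading.
- vision.camera_params(name): a dict with "K" (3x3 intrinsics, pixels), "distortion" ([k1, k2, p1, p2, k3] as OpenCV has them; the pictures are not rectified), "origin" and "orientation" of the camera in the world. Camera axes: x right, y down, z forward; pixel columns grow to the right and rows downward; lengths in m; the calibration is good to about 2 mm. A picture is of the moment at which its call begins: read the wrist's pose just before it. camera_params takes no time and is no camera call; for the wrist camera it gives the pose at the moment of the call.
- order.finish_job(): hands the job in, once; it reports no verdict.
Trained networks look in the newest picture that a camera, given by its name, has taken for a name from the list of things; names that differ only in an ending like _2 or _b are one class to them, and where a whole thing is asked for, a point or a joint stands for the part that bears it (a point fixed in the world has none). Each returns a list of dicts, best first, with "p" (0 to 1); they miss things now and then, are a little off and sometimes report something else, mostly with a low value. They report only what shows in the picture. A call takes as long as a camera call. They do not tell look-alikes from the thing itself.
- silhouettes(label, camera): "mask" (480x640 bool, what is visible of it) and "point" ([row, column] in pixels, amid what is visible of it).
- pinpoint(label, camera): "point" ([row, column] in pixels: a listed point, or the origin of a listed thing).
The state is a dict: "t": time; "joint_positions": joint angles; "joint_vel": joint speeds; "effort": joint torques, N m; "eef_pos": TCP position; "tcp_rot": TCP orientation; "wrist_force": force on the tool from outside, world axes, zero at the start; "moment": the same for the moment, N m; "opening": opening from 0.0 (shut) to 1.0 (fully open).
Only numpy, scipy, OpenCV 4.12 (cv2) and the standard library are available. Lean on these libraries where they do the work, as an engineer would, in place of code of your own. Each camera call takes 0.05 s, during which the arm holds its last target. There are 200 camera calls.

## Working session

There is one attempt and no reset: what is moved stays moved. The work goes in short steps, Python scripts to look and compute and a shell command to move; the robot and the scene stay as the last step left them, time stands still between calls to the robot, and variables do not carry over. Pictures are saved under pics/ and viewed, about 8 in all and at most 12, crops included, and the job is handed in when it is done.

```bash
ls; mkdir -p pics; cat > h.py <<'E'
import numpy as np, cv2
from scipy.spatial.transform import Rotation as R
from workcell import bot, vision, order, silhouettes, pinpoint
def q2R(q): return R.from_quat([q[1],q[2],q[3],q[0]]).as_matrix()
def ray(cam,px,P=None):
    P=P or vision.camera_params(cam); K=np.array(P["K"]);d=np.array(P["distortion"])
    u=cv2.undistortPoints(np.array([[[px[1],px[0]]]],float),K,d)[0,0]
    M=q2R(P["orientation"]); return np.array(P["origin"]), M@np.array([u[0],u[1],1.])
def at(cam,px,depth): o,r=ray(cam,px); return o+r*depth
def atz(cam,px,z): o,r=ray(cam,px); return o+r*(z-o[2])/r[2]
def proj(cam,X):
    P=vision.camera_params(cam); M=q2R(P["orientation"])
    rv=cv2.Rodrigues(M.T)[0]; t=-M.T@np.array(P["origin"])
    p=cv2.projectPoints(np.atleast_2d(X).astype(float),rv,t,np.array(P["K"]),np.array(P["distortion"]))[0][:,0]
    return p[:,::-1]
def tri(obs):
    A=np.zeros((3,3));b=np.zeros(3)
    for o,r in obs:
        r=r/np.linalg.norm(r);Q=np.eye(3)-np.outer(r,r);A+=Q;b+=Q@o
    X=np.linalg.solve(A,b)
    res=[np.linalg.norm((np.eye(3)-np.outer(r,r)/(r@r))@(X-o)) for o,r in obs]
    return X,res
E
python3 - <<'E'
from h import *
np.set_printoptions(precision=4,suppress=True)
for c in ("scene","top"):
    im,d=vision.read_camera(c); cv2.imwrite(f"pics/{c}0.png",im[:,:,::-1]); np.save(f"d_{c}.npy",d)
    print(c,vision.camera_params(c)["origin"])
    for n in ("rod_handle","hookrod","stand_seat","well","carrier_lid","nest_seat","nest"):
        for r in pinpoint(n,c)[:3]: print(n,np.round(r["point"]),round(r["p"],2))
s=bot.get_state();print(s["t"],s["eef_pos"],s["tcp_rot"],s["wrist_force"]);print(q2R(s["tcp_rot"]))
E
```

```text
pics
scene [1.2314 0.2241 0.964 ]
rod_handle [191. 141.] 0.93
hookrod [204. 143.] 0.67
stand_seat [378. 253.] 0.69
stand_seat [209. 147.] 0.64
stand_seat [235. 324.] 0.2
well [286. 294.] 0.6
nest_seat [281. 417.] 0.75
nest_seat [301. 505.] 0.63
nest_seat [218. 459.] 0.58
nest [294. 418.] 0.72
nest [236. 359.] 0.7
nest [311. 500.] 0.57
top [0.2908 0.0782 1.5052]
rod_handle [227. 474.] 0.77
hookrod [231. 473.] 0.77
stand_seat [230. 476.] 0.68
well [245. 337.] 0.92
carrier_lid [240. 335.] 0.67
nest_seat [268. 160.] 0.96
nest_seat [350. 206.] 0.92
nest_seat [269. 234.] 0.77
nest [270. 158.] 0.78
nest [270. 234.] 0.72
nest [351. 208.] 0.65
0.8 [0.1952 0.5142 0.2102] [ 0.6955  0.1276  0.6955 -0.1276] [-0.9637  0.14   -0.3915]
[[ 0.      0.3549  0.9349]
 [-0.      0.9349 -0.3549]
 [-1.     -0.      0.    ]]
```

View pics/scene0.png

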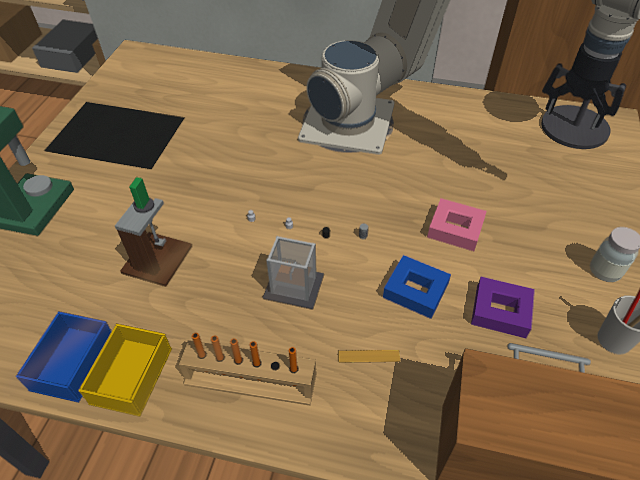

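View pics/top0.png

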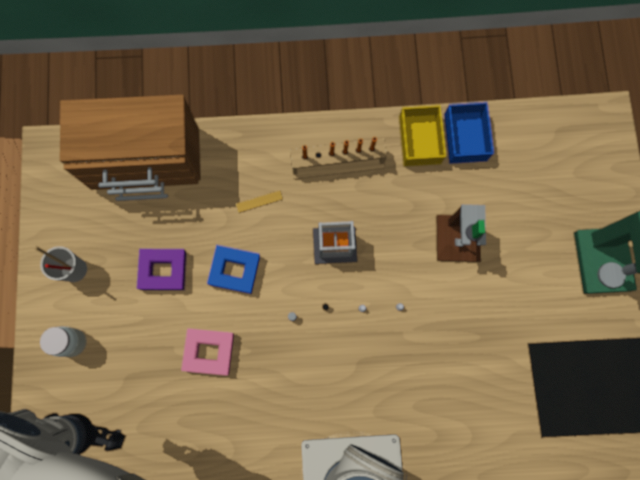

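The blue nest is at top (269,234) / scene (281,417). The purple nest at top (269,160) and the pink one at top (350,206) are look-alikes. The rod and stand are at top (228,474) / scene (191,141), and the well is at top (243,337) / scene (286,294).

```bash
python3 - <<'E'
from h import *
np.set_printoptions(precision=4,suppress=True)
s=cv2.imread("pics/scene0.png");t=cv2.imread("pics/top0.png")
c=lambda im,r,q,h,w:cv2.resize(im[r:r+h,q:q+w],(400,300),interpolation=cv2.INTER_CUBIC)
cv2.imwrite("pics/crop1.png",np.vstack([np.hstack([c(s,165,90,120,160),c(t,190,420,75,100)]),np.hstack([c(s,225,250,120,160),c(t,200,290,75,100)])]))
def T(a,b): return tri([ray("scene",a),ray("top",b)])
print("handle",T((191,141),(227,474)))
print("seat",T((209,147),(230,476)))
print("nest",T((281,417),(269,234)))
print("nest z36", atz("scene",(281,417),.036),atz("top",(269,234),.036))
print("lid",atz("top",(240,335),.049))
# stand fork/post/base cloud from both depth
for cam,(r0,r1,q0,q1) in {"top":(195,270,430,500),"scene":(165,290,100,200)}.items():
    d=np.load(f"d_{cam}.npy");pts=[]
    P=vision.camera_params(cam);K=np.array(P["K"])
    rr,cc=np.mgrid[r0:r1,q0:q1];u=cv2.undistortPoints(np.stack([cc.ravel(),rr.ravel()],1)[:,None].astype(float),K,np.array(P["distortion"]))[:,0]
    D=d[r0:r1,q0:q1].ravel();X=np.array(P["origin"])+(np.c_[u,np.ones(len(u))]*D[:,None])@q2R(P["orientation"]).T
    X=X[D>0]
    for lo,hi,n in((.008,.018,"base"),(.145,.162,"fork"),(.165,.23,"handle")):
        m=X[(X[:,2]>lo)&(X[:,2]<hi)]
        if len(m)>5: print(cam,n,len(m),m.mean(0),cv2.minAreaRect(m[:,:2].astype(np.float32)),np.percentile(m[:,2],[5,50,95]))
for cam,x in (("top",None),("scene",None)):
    for n in("stand","nest","well","carrier_lid","rod_handle"):
        for r in silhouettes(n,cam)[:3]:
            print(cam,n,r["p"],np.round(r["point"]),cv2.minAreaRect(np.argwhere(r["mask"])[:,::-1].astype(np.float32)))
E
```

```text
handle (array([ 0.5652, -0.3008,  0.2004]), [np.float64(0.0015031455569005482), np.float64(0.0015031455569005149)])
seat (array([ 0.5656, -0.3112,  0.1488]), [np.float64(0.006767746947547662), np.float64(0.0067677469475476044)])
nest (array([0.5311, 0.2572, 0.0305]), [np.float64(0.0005094840422040922), np.float64(0.0005094840422040801)])
nest z36 [0.5351 0.2575 0.036 ] [0.5302 0.256  0.036 ]
lid [0.585  0.0024 0.049 ]
top base 1184 [ 0.5686 -0.2983  0.0124] ((0.5950744152069092, -0.33490073680877686), (0.15782374143600464, 0.1830207109451294), 84.4636001586914) [0.0086 0.0123 0.0164]
top fork 726 [ 0.5856 -0.308   0.1551] ((0.5813404321670532, -0.31169143319129944), (0.05464434623718262, 0.09670046716928482), 84.6755599975586) [0.149  0.1553 0.1603]
top handle 201 [ 0.5606 -0.3068  0.2045] ((0.5608257055282593, -0.31109726428985596), (0.019528711214661598, 0.03448418900370598), 86.92639923095703) [0.1698 0.2119 0.2238]
scene base 1321 [ 0.5863 -0.2987  0.0112] ((0.5822703838348389, -0.3117082417011261), (0.11107923835515976, 0.12295321375131607), 83.82795715332031) [0.0086 0.0111 0.0
[... 1208 characters left out ...]
531, 49.59879684448242), 12.804265975952148)
scene nest 0.79 [288. 422.] ((416.07086181640625, 285.83306884765625), (56.57392883300781, 48.846622467041016), 22.98871612548828)
scene nest 0.63 [223. 454.] ((456.0964660644531, 224.36190795898438), (49.89302062988281, 42.1871223449707), 16.50436019897461)
scene well 0.69 [273. 294.] ((294.1772766113281, 272.8194885253906), (58.56608963012695, 65.62957000732422), 10.784297943115234)
scene rod_handle 0.65 [198. 145.] ((146.5380096435547, 212.12841796875), (72.64942932128906, 20.18881607055664), 65.37643432617188)
scene rod_handle 0.59 [249. 145.] ((149.38926696777344, 242.37249755859375), (76.43434143066406, 81.59550476074219), 34.99201965332031)
```

View pics/crop1.png

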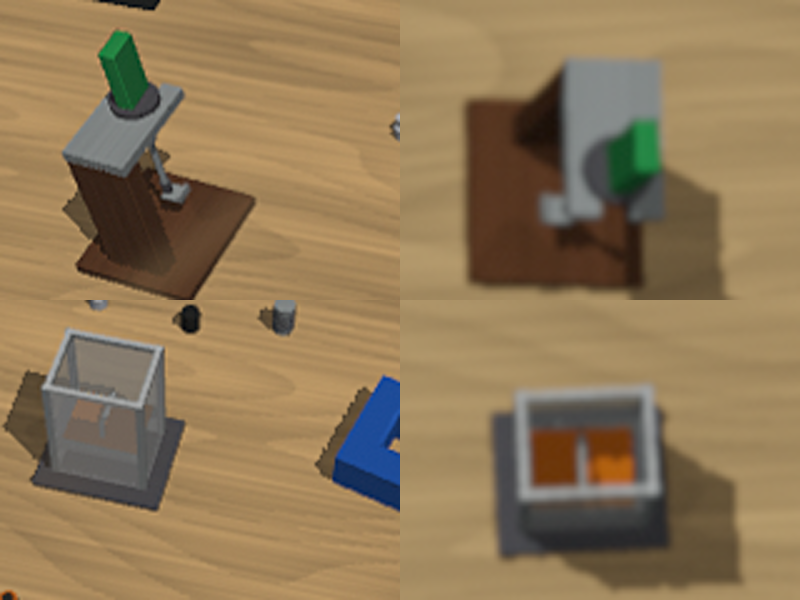

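The fork's slot opens toward the robot and the hook points +y. The well's long side runs along y. Next I'll check the wrist camera geometry, then fly by the nest and well on the way to the rod.

```bash
python3 - <<'E'
from h import *
s=bot.get_state();M=q2R(s["tcp_rot"]);P=vision.camera_params("wrist")
print(M.T@(np.array(P["origin"])-s["eef_pos"]));print(M.T@q2R(P["orientation"]));print(P["K"])
E
python3 -m pendant '[[[-0.01925,0,0,-0.04,0,0,0],[-0.01925,0,0,-0.04,0,0,0],[-0.01925,0,0,-0.03,0,0,0],[0,0,0,0,-0.034,0.035,0],[0,0,0,0,-0.034,0.035,0],[0,0,0,0,-0.034,0.035,0],[0,0,0,0,-0.034,0.035,0],[0,0,0,0,-0.034,0.035,0],[0,0,0,0,-0.034,0.035,0],[0,0,0,0,-0.034,0.035,0]]]' 60
```

```text
[-0.16441032  0.00053221 -0.06550573]
[[-1.01374679e-04 -2.61892793e-01  9.65096966e-01]
 [ 9.99999931e-01  3.17197715e-04  1.91117031e-04]
 [-3.56178726e-04  9.65096920e-01  2.61892743e-01]]
[[422.7421005    0.         317.95880803]
 [  0.         422.7421005  243.37361545]
 [  0.           0.           1.        ]]
t: 2.3
eef_pos: [0.4413, 0.2746, 0.3204]
tcp_rot: [0.707, 0.0, 0.707, 0.0]
wrist_force: [1.2, 1.3, -0.3]
opening: 1.0
```

```bash
cat > look.py <<'E'
from h import *
import sys
np.set_printoptions(precision=4,suppress=True)
def look(tag,labels,zs):
    im,d=vision.read_camera("wrist");cv2.imwrite(f"pics/{tag}.png",im[:,:,::-1]);np.save(f"d_{tag}.npy",d)
    for n,z in zip(labels,zs):
        for r in pinpoint(n,"wrist")[:3]:
            px=r["point"];i=np.clip(np.round(px).astype(int),0,[479,639]);dd=d[i[0],i[1]]
            print(n,round(r["p"],2),np.round(px),"atz",atz("wrist",px,z),"depth",at("wrist",px,dd))
    return im,d
def cloud(d,cam="wrist"):
    P=vision.camera_params(cam);rr,cc=np.mgrid[0:480,0:640]
    u=cv2.undistortPoints(np.stack([cc.ravel(),rr.ravel()],1)[:,None].astype(float),np.array(P["K"]),np.array(P["distortion"]))[:,0]
    X=np.array(P["origin"])+(np.c_[u,np.ones(len(u))]*d.ravel()[:,None])@q2R(P["orientation"]).T
    return X.reshape(480,640,3)
E
python3 - <<'E'
from look import *
im,d=look("w_nest",["nest_seat","nest"],[.036,0])
X=cloud(d);hsv=cv2.cvtColor(im,cv2.COLOR_RGB2HSV)
blue=(hsv[...,0]>100)&(hsv[...,0]<125)&(hsv[...,1]>130)&(hsv[...,2]>50)&(d>0)
top=blue&(abs(X[...,2]-.036)<.004)
n,l,st,ce=cv2.connectedComponentsWithStats(top.astype(np.uint8))
k=1+np.argmax(st[1:,4]);m=l==k
pts=X[m];print("blue top",len(pts),pts.mean(0),cv2.minAreaRect(pts[:,:2].astype(np.float32)))
cs,h=cv2.findContours(m.astype(np.uint8),cv2.RETR_CCOMP,cv2.CHAIN_APPROX_NONE)
for c in cs:
    if len(c)>60:
        w=np.array([atz("wrist",(p[0][1],p[0][0]),.036)[:2] for p in c]);print(len(c),cv2.minAreaRect(w.astype(np.float32)))
E
```

```text
nest_seat 0.85 [275. 306.] atz [0.5369 0.2584 0.036 ] depth [0.5495 0.2571 0.0004]
nest_seat 0.73 [ 93. 371.] atz [0.342  0.3269 0.036 ] depth [0.3391 0.3311 0.0008]
nest 0.85 [264. 306.] atz [0.5341 0.2589 0.    ] depth [ 0.5342  0.2589 -0.0002]
nest 0.55 [272. 451.] atz [0.5451 0.4356 0.    ] depth [ 0.5451  0.4357 -0.0001]
blue top 6665 [0.5309 0.2588 0.036 ] ((0.533117413520813, 0.25875192880630493), (0.10863271355628967, 0.09979154169559479), 74.34373474121094)
344 ((0.5324339270591736, 0.2588721513748169), (0.10844048112630844, 0.09999363124370575), 74.283203125)
150 ((0.5323147773742676, 0.25839492678642273), (0.05528472363948822, 0.04012226313352585), 73.2638168334961)
```

View pics/w_nest.png

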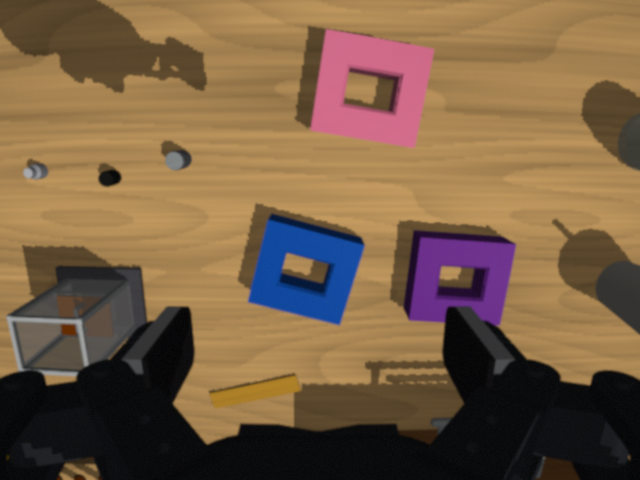

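The blue nest is at (0.5325, 0.2588), yaw −15.7°. It shows at wrist pixel (270,306); purple (278,462) and pink (88,372) are the other two. Next is the well.

```bash
python3 -m pendant '[[[0,0,0,0,-0.034,0.0225,0],[0,0,0,0,-0.034,0.0225,0],[0,0,0,0,-0.034,0.0225,0],[0,0,0,0,-0.034,0.0225,0],[0,0,0,0,-0.034,0.0225,0],[0,0,0,0,-0.034,0.0225,0],[0,0,0,0,-0.034,0.0225,0],[0,0,0,0,-0.034,0.0225,0],[0,0,0,0,0,0,0],[0,0,0,0,0,0,0]]]'
python3 - <<'E'
from look import *
im,d=look("w_well",["carrier_lid","well"],[.049,0])
X=cloud(d);hsv=cv2.cvtColor(im,cv2.COLOR_RGB2HSV)
for nm,m in (("orange",(hsv[...,0]<18)&(hsv[...,1]>190)&(abs(X[...,2]-.049)<.004)&(abs(X[...,1])<.08)),("bar",(abs(X[...,2]-.066)<.004)&(abs(X[...,1])<.035)&(abs(X[...,0]-.585)<.03)),("rim",(abs(X[...,2]-.12)<.003)&(abs(X[...,1])<.08)&(abs(X[...,0]-.585)<.08)),("base",(abs(X[...,2]-.052)<.02)&(hsv[...,1]<70)&(abs(X[...,1])<.035)&(abs(X[...,0]-.585)<.04))):
    p=X[m]
    if len(p)>4: print(nm,len(p),p.mean(0),cv2.minAreaRect(p[:,:2].astype(np.float32)))
for r in silhouettes("carrier_lid","wrist")[:1]: print(r["p"],r["point"])
cv2.imwrite("pics/c_well.png",cv2.resize(im[60:240,200:440,::-1],(800,600),interpolation=cv2.INTER_CUBIC))
E
```

```text
t: 3.45
eef_pos: [0.6203, 0.0045, 0.3196]
tcp_rot: [0.707, 0.0, 0.707, 0.0]
wrist_force: [-0.5, -0.5, 0.0]
opening: 1.0
carrier_lid 0.94 [158. 319.] atz [0.5824 0.0074 0.049 ] depth [0.5823 0.0074 0.051 ]
orange 2703 [0.5815 0.0047 0.0508] ((0.581889271736145, 0.00473361648619175), (0.06349897384643555, 0.04826964810490608), 88.09166717529297)
bar 313 [ 0.5886 -0.0023  0.0671] ((0.5835806131362915, 0.0019285790622234344), (0.06656527519226074, 0.05457840859889984), 89.37873077392578)
rim 1921 [0.5822 0.0043 0.1216] ((0.5825710296630859, 0.004412531852722168), (0.08128893375396729, 0.06604059040546417), 89.33232879638672)
base 797 [ 0.5947 -0.0053  0.0558] ((0.5835024118423462, 0.0019264109432697296), (0.06662486493587494, 0.05487603694200516), 89.46964263916016)
0.84 [157.9, 317.1]
```

View pics/c_well.png

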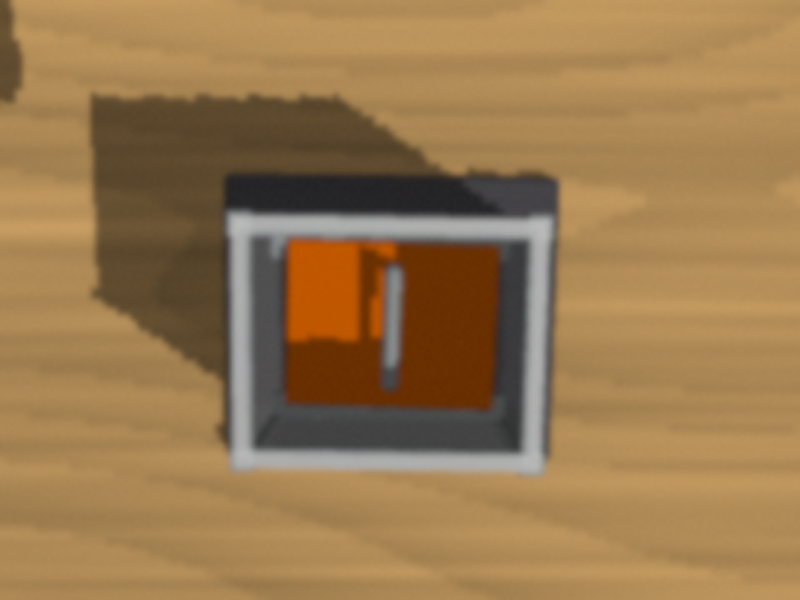

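The lid is centred at (0.582, 0.0047), height about 0.050, with the bar along x at crop column 393. The rim is at 0.121 and the well centre is (0.5826, 0.0044). Now the rod.

```bash
python3 -m pendant '[[[0,0,0,0,-0.038,-0.0025,0],[0,0,0,0,-0.038,-0.0025,0],[0,0,0,0,-0.038,-0.0025,0],[0,0,0,0,-0.038,-0.0025,0],[0,0,0,0,-0.038,-0.0025,0],[0,0,0,0,-0.038,-0.0025,0],[0,0,0,0,-0.038,-0.0025,0],[0,0,0,0,-0.038,-0.0025,0],[0,0,0,0,0,0,0],[0,0,0,0,0,0,0]]]'
python3 - <<'E'
from look import *
im,d=look("w_rod",["rod_handle","stand_seat","hookrod"],[.191,.155,.155])
X=cloud(d);hsv=cv2.cvtColor(im,cv2.COLOR_RGB2HSV)
g=(hsv[...,0]>45)&(hsv[...,0]<80)&(hsv[...,1]>120)
near=(abs(X[...,0]-.57)<.1)&(abs(X[...,1]+.31)<.08)
for nm,m in (("htop",g&near&(abs(X[...,2]-.221)<.004)),("collar",near&~g&(abs(X[...,2]-.161)<.003)),("fork",near&~g&(abs(X[...,2]-.1545)<.0025)),("base",near&(abs(X[...,2]-.012)<.003))):
    p=X[m]
    if len(p)>4: print(nm,len(p),p.mean(0),cv2.minAreaRect(p[:,:2].astype(np.float32)))
cv2.imwrite("pics/c_rod.png",cv2.resize(im[30:270,160:480,::-1],(800,600),interpolation=cv2.INTER_CUBIC))
E
```

```text
t: 4.65
eef_pos: [0.6002, -0.2995, 0.3202]
tcp_rot: [0.707, 0.0, 0.707, -0.0]
wrist_force: [0.8, 0.3, 0.7]
opening: 0.999
rod_handle 0.37 [346. 536.] atz [ 0.7    -0.1232  0.191 ] depth [ 0.8001 -0.0173  0.0125]
hookrod 0.92 [167. 306.] atz [ 0.5637 -0.3069  0.155 ] depth [ 0.558  -0.3051  0.2209]
htop 1015 [ 0.5622 -0.3076  0.2222] ((0.5625662803649902, -0.3075121343135834), (0.013100066222250462, 0.029687898233532906), 89.6881103515625)
collar 1251 [ 0.564  -0.3066  0.162 ] ((0.5824459791183472, -0.30940407514572144), (0.051971666514873505, 0.09194912016391754), 83.32534790039062)
fork 3959 [ 0.5889 -0.3101  0.1562] ((0.5831376910209656, -0.30957716703414917), (0.05366984009742737, 0.09315915405750275), 84.72911834716797)
base 4227 [ 0.5661 -0.304   0.0133] ((0.5818121433258057, -0.3096070885658264), (0.10970049351453781, 0.12030249834060669), 84.50816345214844)
```

View pics/c_rod.png

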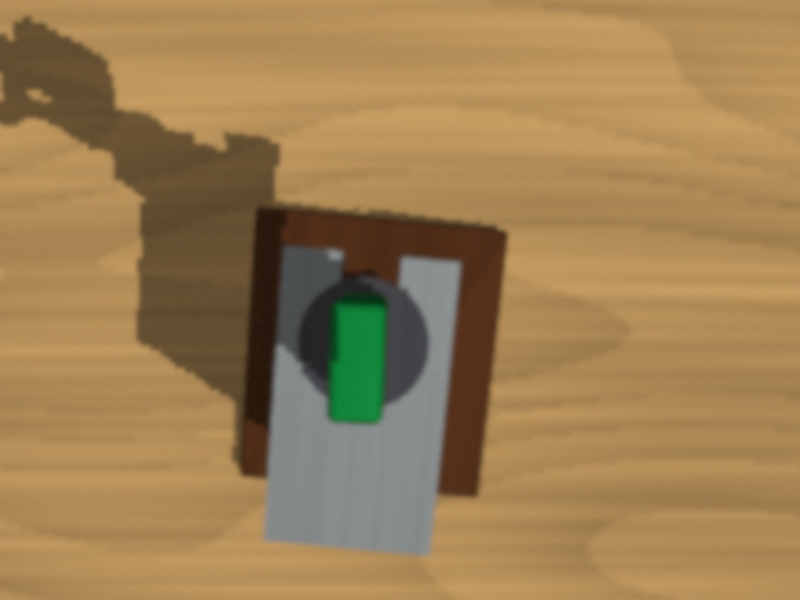

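Handle axis is (0.5625, −0.3075), top at 0.222, yaw about 0. The stand's yaw is about −5.3° with its seat at (0.5616, −0.3076), which agrees with the rod. Descend and grip.

```bash
python3 -m pendant '[[[0,0,0,0,-0.004,-0.019,0.4],[0,0,0,0,-0.004,-0.019,0.4],[0,0,0,0.03,0,0,0.4],[0,0,0,0.03,0,0,0.4],[0,0,0,0.03,0,0,0.4],[0,0,0,0.023,0,0,0.4],[0,0,0,0.02,0,0,0.4],[0,0,0,0,0,0,0.4],[0,0,0,0,0,0,1],[0,0,0,0,0,0,1]]]' 60
python3 -m pendant '[[[0,0,0,0,0,0,1],[0,0,0,0,0,0,1],[0,0,0,0,0,0,1],[0,0,0,0,0,0,1],[0,0,0,0,0,0,1],[0,0,0,0,0,0,1],[0,0,0,0,0,0,1],[0,0,0,-0.002,0,0,1],[0,0,0,0,0,0,1],[0,0,0,0,0,0,1]]]' 60
```

```text
t: 5.85
eef_pos: [0.5629, -0.3077, 0.1889]
tcp_rot: [0.708, -0.001, 0.706, -0.0]
wrist_force: [0.1, -0.6, 0.6]
opening: 0.269
t: 6.85
eef_pos: [0.5621, -0.3077, 0.189]
tcp_rot: [0.707, 0.0, 0.707, 0.0]
wrist_force: [-0.1, 0.9, -1.4]
opening: 0.141
```

```bash
python3 -m pendant '[[[0,0,0,-0.006,0,0,1],[0,0,0,-0.006,0,0,1],[0,0,0,-0.003,0,0,1],[0,0,0,0,0.0015,-0.016,1],[0,0,0,0,0.0015,-0.016,1],[0,0,0,0,0.0015,-0.016,1],[0,0,0,0,0.0015,-0.016,1],[0,0,0,0,0,0,1],[0,0,0,0,0,0,1],[0,0,0,0,0,0,1]]]' 60
python3 -m pendant '[[[0,0,0,-0.03,0,0,1],[0,0,0,-0.03,0,0,1],[0,0,0,-0.03,0,0,1],[0,0,0,-0.026,0.02,0.01,1],[0,0,0,0,0.04,0.015,1],[0,0,0,0,0.04,0.015,1],[0,0,0,0,0.04,0.015,1],[0,0,0,0,0.04,0.015,1],[0,0,0,0,0,0,1],[0,0,0,0,0,0,1]]]' 60
python3 - <<'E'
from h import *
im,d=vision.read_camera("scene")
s=bot.get_state();print(s["t"],s["eef_pos"],s["wrist_force"],s["moment"])
c=proj("scene",np.array(s["eef_pos"])-[0,0,.1])[0].astype(int);print(c)
for z in (.032,.126,.16): print(z,proj("scene",np.array(s["eef_pos"])-[0,0,z])[0].round(1))
r0,q0=max(c[0]-45,0),c[1]-60
cv2.imwrite("pics/hook.png",cv2.resize(im[r0:r0+90,q0:q0+120,::-1],(800,600),interpolation=cv2.INTER_CUBIC));print(r0,q0)
E
```

```text
t: 7.85
eef_pos: [0.4989, -0.3019, 0.2043]
tcp_rot: [0.707, -0.0, 0.707, -0.0]
wrist_force: [0.2, 0.2, -1.1]
opening: 0.14
t: 8.85
eef_pos: [0.569, -0.1207, 0.3199]
tcp_rot: [0.707, -0.001, 0.707, 0.001]
wrist_force: [0.6, -0.5, -0.0]
opening: 0.145
8.9 [ 0.56865191 -0.12168122  0.31990965] [-1.00482863 -0.59731466 -1.21728562] [ 0.0389326   0.02631723 -0.06167702]
[200 226]
0.032 [174.  221.7]
0.126 [210.1 228.9]
0.16 [221.9 231.2]
155 166
```

View pics/hook.png

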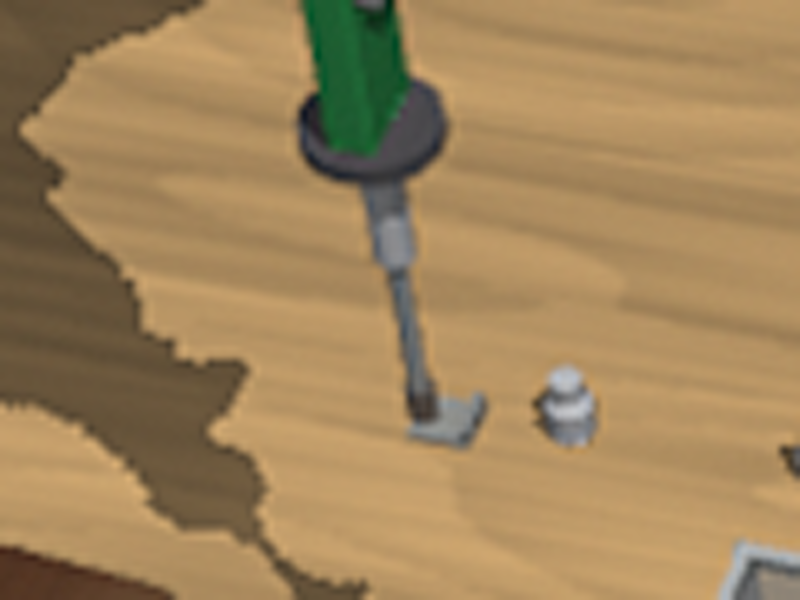

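The rod hangs straight with the hook pointing +y. The hook underside is roughly 147 mm below the TCP, so contact should come around TCP z≈0.196. Move over the well on the −y side.

```bash
cat > chk.py <<'E'
# average a few force readings; exit 1 when Fz rises above threshold
import sys
from h import *
F=[];p=[]
for i in range(3):
    s=bot.get_state();F.append(np.r_[s["wrist_force"],s["moment"]]);p.append(s["eef_pos"])
    if i<2: vision.read_camera("scene")
print(round(s["t"],2),np.round(np.mean(p,0),4),np.round(np.mean(F,0),2))
fz=np.mean(F,0)[2]; lo,hi=float(sys.argv[1]),float(sys.argv[2]); sys.exit(0 if lo<fz<hi else 1)
E
python3 -m pendant '[[[0,0,0,0,0.0333,0.0045,1],[0,0,0,0,0.0333,0.0045,1],[0,0,0,0,0.0333,0.0045,1],[0,0,0,0,0,0,1],[0,0,0,0,0,0,1],[0,0,0,0,0,0,1],[0,0,0,0,0,0,1],[0,0,0,0,0,0,1],[0,0,0,0,0,0,1],[0,0,0,0,0,0,1]]]' 60
python3 chk.py -9 9
python3 - <<'E'
from look import *
im,d=vision.read_camera("wrist");X=cloud(d)
m=(abs(X[...,2]-.12)<.003)&(abs(X[...,1])<.08)&(abs(X[...,0]-.585)<.08)
p=X[m];print(len(p),cv2.minAreaRect(p[:,:2].astype(np.float32)))
E
```

```text
t: 9.9
eef_pos: [0.5817, -0.0222, 0.3202]
tcp_rot: [0.707, 0.0, 0.707, -0.0]
wrist_force: [0.2, 0.0, -1.5]
opening: 0.144
10.0 [ 0.5817 -0.0221  0.3202] [ 0.11  0.27 -1.53 -0.01 -0.    0.01]
1604 ((0.5827305316925049, 0.004118174314498901), (0.0812155082821846, 0.06607881933450699), 89.4212417602539)
```

```bash
S='python3 chk.py -4 0.6'
python3 -m pendant '[[[0,0,0,0.03,0,0,1],[0,0,0,0.03,0,0,1],[0,0,0,0.025,0,0,1],[0,0,0,0.015,0,0,1],[0,0,0,0.008,0,0,1],[0,0,0,0.003,0,0,1],[0,0,0,0.001,0,0,1],[0,0,0,0,0,0,1],[0,0,0,0,0,0,1],[0,0,0,0,0,0,1]]]' 60 >/dev/null && $S &&
python3 -m pendant '[[[0,0,0,0.0015,0,0,1],[0,0,0,0,0,0,1],[0,0,0,0,0,0,1],[0,0,0,0,0,0,1],[0,0,0,0,0,0,1],[0,0,0,0.0015,0,0,1],[0,0,0,0,0,0,1],[0,0,0,0,0,0,1],[0,0,0,0,0,0,1],[0,0,0,0,0,0,1]]]' >/dev/null && $S &&
python3 -m pendant '[[[0,0,0,0.0015,0,0,1],[0,0,0,0,0,0,1],[0,0,0,0,0,0,1],[0,0,0,0,0,0,1],[0,0,0,0,0,0,1],[0,0,0,0,0,0,1],[0,0,0,0,0,0,1],[0,0,0,0,0,0,1],[0,0,0,0,0,0,1],[0,0,0,0,0,0,1]]]' >/dev/null && $S &&
python3 -m pendant '[[[0,0,0,0.0015,0,0,1],[0,0,0,0,0,0,1],[0,0,0,0,0,0,1],[0,0,0,0,0,0,1],[0,0,0,0,0,0,1],[0,0,0,0,0,0,1],[0,0,0,0,0,0,1],[0,0,0,0,0,0,1],[0,0,0,0,0,0,1],[0,0,0,0,0,0,1]]]' >/dev/null && $S &&
python3 -m pendant '[[[0,0,0,0.0015,0,0,1],[0,0,0,0,0,0,1],[0,0,0,0,0,0,1],[0,0,0,0,0,0,1],[0,0,0,0,0,0,1],[0,0,0,0,0,0,1],[0,0,0,0,0,0,1],[0,0,0,0,0,0,1],[0,0,0,0,0,0,1],[0,0,0,0,0,0,1]]]' >/dev/null && $S &&
python3 -m pendant '[[[0,0,0,0.0015,0,0,1],[0,0,0,0,0,0,1],[0,0,0,0,0,0,1],[0,0,0,0,0,0,1],[0,0,0,0,0,0,1],[0,0,0,0,0,0,1],[0,0,0,0,0,0,1],[0,0,0,0,0,0,1],[0,0,0,0,0,0,1],[0,0,0,0,0,0,1]]]' >/dev/null && $S &&
python3 -m pendant '[[[0,0,0,0.0015,0,0,1],[0,0,0,0,0,0,1],[0,0,0,0,0,0,1],[0,0,0,0,0,0,1],[0,0,0,0,0,0,1],[0,0,0,0,0,0,1],[0,0,0,0,0,0,1],[0,0,0,0,0,0,1],[0,0,0,0,0,0,1],[0,0,0,0,0,0,1]]]' >/dev/null && $S
```

```text
11.15 [ 0.5819 -0.0219  0.2086] [-0.17 -0.11 -1.05 -0.01 -0.02 -0.03]
12.25 [ 0.5817 -0.0219  0.2052] [ 0.3   0.18 -1.32  0.02  0.01  0.02]
13.35 [ 0.5817 -0.0219  0.2037] [-0.05  0.7  -0.96 -0.01 -0.01 -0.01]
14.45 [ 0.5817 -0.0219  0.2022] [ 0.1   0.08 -1.75  0.   -0.01 -0.  ]
15.55 [ 0.5817 -0.0219  0.2007] [ 0.58  0.15 -1.5  -0.01 -0.02 -0.01]
16.65 [ 0.5817 -0.0219  0.1992] [-0.52  0.17 -1.42 -0.03  0.   -0.02]
17.75 [ 0.5817 -0.0219  0.1977] [-0.18  0.29 -0.93 -0.01  0.    0.  ]
```

```bash
S='python3 chk.py -4 0.6'
python3 -m pendant '[[[0,0,0,0.0015,0,0,1],[0,0,0,0,0,0,1],[0,0,0,0,0,0,1],[0,0,0,0,0,0,1],[0,0,0,0,0,0,1],[0,0,0,0,0,0,1],[0,0,0,0,0,0,1],[0,0,0,0,0,0,1],[0,0,0,0,0,0,1],[0,0,0,0,0,0,1]]]' >/dev/null && $S &&
python3 -m pendant '[[[0,0,0,0.0015,0,0,1],[0,0,0,0,0,0,1],[0,0,0,0,0,0,1],[0,0,0,0,0,0,1],[0,0,0,0,0,0,1],[0,0,0,0,0,0,1],[0,0,0,0,0,0,1],[0,0,0,0,0,0,1],[0,0,0,0,0,0,1],[0,0,0,0,0,0,1]]]' >/dev/null && $S &&
python3 -m pendant '[[[0,0,0,0.0015,0,0,1],[0,0,0,0,0,0,1],[0,0,0,0,0,0,1],[0,0,0,0,0,0,1],[0,0,0,0,0,0,1],[0,0,0,0,0,0,1],[0,0,0,0,0,0,1],[0,0,0,0,0,0,1],[0,0,0,0,0,0,1],[0,0,0,0,0,0,1]]]' >/dev/null && $S &&
python3 -m pendant '[[[0,0,0,0.0015,0,0,1],[0,0,0,0,0,0,1],[0,0,0,0,0,0,1],[0,0,0,0,0,0,1],[0,0,0,0,0,0,1],[0,0,0,0,0,0,1],[0,0,0,0,0,0,1],[0,0,0,0,0,0,1],[0,0,0,0,0,0,1],[0,0,0,0,0,0,1]]]' >/dev/null && $S &&
python3 -m pendant '[[[0,0,0,0.0015,0,0,1],[0,0,0,0,0,0,1],[0,0,0,0,0,0,1],[0,0,0,0,0,0,1],[0,0,0,0,0,0,1],[0,0,0,0,0,0,1],[0,0,0,0,0,0,1],[0,0,0,0,0,0,1],[0,0,0,0,0,0,1],[0,0,0,0,0,0,1]]]' >/dev/null && $S
```

```text
18.85 [ 0.5817 -0.0219  0.1962] [ 0.27 -0.19 -0.66 -0.02 -0.04 -0.02]
19.95 [ 0.5817 -0.0219  0.1947] [-0.38 -0.02  2.95 -0.09 -0.03  0.  ]
```

Contact was felt at TCP z≈0.1964, which agrees with the visual estimate. Rise 4.2 mm, slide 18.4 mm under the bar, then lift.

```bash

python3 -m pendant '[[[0,0,0,-0.0022,0,0,1],[0,0,0,-0.002,0,0,1],[0,0,0,0,0,0,1],[0,0,0,0,0.004,0,1],[0,0,0,0,0.004,0,1],[0,0,0,0,0.004,0,1],[0,0,0,0,0.004,0,1],[0,0,0,0,0.0024,0,1],[0,0,0,0,0,0,1],[0,0,0,0,0,0,1]]]' 60 && python3 chk.py -4 1.5 && 
python3 -m pendant '[[[0,0,0,-0.002,0,0,1],[0,0,0,-0.002,0,0,1],[0,0,0,-0.002,0,0,1],[0,0,0,-0.002,0,0,1],[0,0,0,-0.002,0,0,1],[0,0,0,-0.002,0,0,1],[0,0,0,-0.002,0,0,1],[0,0,0,-0.002,0,0,1],[0,0,0,0,0,0,1],[0,0,0,0,0,0,1]]]' 60 && python3 chk.py -6 1.5
```

```text
t: 20.95
eef_pos: [0.5817, -0.0034, 0.1989]
tcp_rot: [0.707, -0.0, 0.707, 0.0]
wrist_force: [-0.2, -0.3, -1.8]
opening: 0.143
21.05 [ 0.5817 -0.0035  0.1989] [-0.24  0.03 -1.55 -0.02  0.02 -0.01]
t: 22.05
eef_pos: [0.5817, -0.0035, 0.2149]
tcp_rot: [0.707, -0.0, 0.707, 0.0]
wrist_force: [0.0, -0.4, -2.5]
opening: 0.142
22.15 [ 0.5817 -0.0035  0.2148] [-0.05 -0.06 -2.39 -0.01 -0.02  0.02]
```

```bash

python3 -m pendant '[[[0,0,0,-0.008,0,0,1],[0,0,0,-0.014,0,0,1],[0,0,0,-0.016,0,0,1],[0,0,0,-0.018,0,0,1],[0,0,0,-0.018,0,0,1],[0,0,0,-0.018,0,0,1],[0,0,0,-0.016,0,0,1],[0,0,0,-0.012,0,0,1],[0,0,0,-0.008,0,0,1],[0,0,0,0,0,0,1]]]' 60 && python3 chk.py -6 1.5 
python3 - <<'E'
from h import *
im,d=vision.read_camera("scene")
cv2.imwrite("pics/lift.png",cv2.resize(im[150:330,200:440,::-1],(800,600),interpolation=cv2.INTER_CUBIC))
E
```

```text
t: 23.15
eef_pos: [0.582, -0.0035, 0.344]
tcp_rot: [0.708, -0.0, 0.706, -0.0]
wrist_force: [0.5, -0.4, -3.3]
opening: 0.143
23.25 [ 0.5818 -0.0035  0.3432] [-0.04 -0.04 -2.93  0.   -0.02 -0.01]
```

View pics/lift.png

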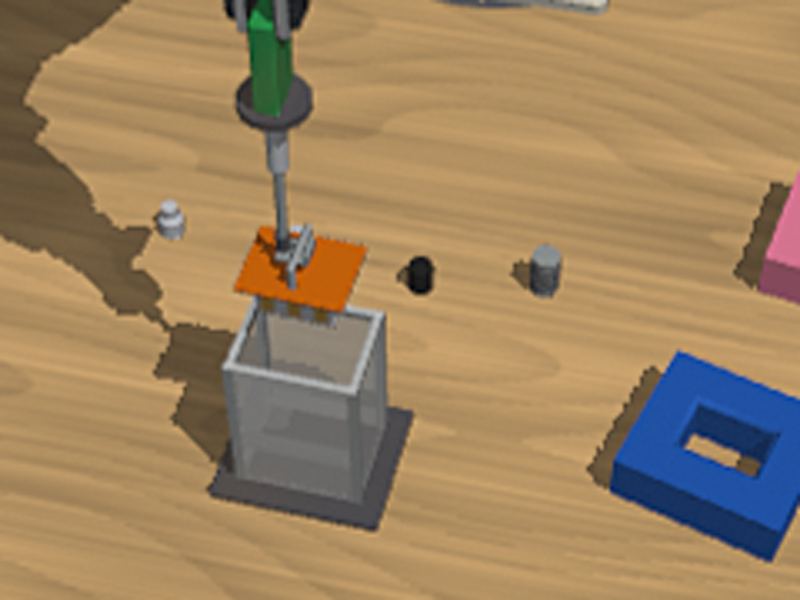

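The carrier hangs level on the hook, clear of the well. Transport it to the nest and turn +15.7°.

```bash

python3 -m pendant '[[[0,0,0,0,0.01,-0.002,1],[0,0,0,0,0.02,-0.004,1],[0,0,0,0,0.03,-0.006,1],[0,0,0,0,0.035,-0.0071,1],[0,0,0,0,0.035,-0.0071,1],[0,0,0,0,0.035,-0.0071,1],[0,0,0,0,0.035,-0.0071,1],[0,0,0,0,0.03,-0.006,1],[0,0,0,0,0.017,-0.0035,1],[0,0,0,0,0.0074,-0.0015,1]]]' 60
python3 -m pendant '[[[0.005,0,0,0,0,0,1],[0.01,0,0,0,0,0,1],[0.01,0,0,0,0,0,1],[0.01,0,0,0,0,0,1],[0.0086,0,0,0,0,0,1],[0,0,0,0,0,0,1],[0,0,0,0,0,0,1],[0,0,0,0,0,0,1],[0,0,0,0,0,0,1],[0,0,0,0,0,0,1]]]' 60
python3 chk.py -6 2
python3 - <<'E'
from look import *
im,d=vision.read_camera("wrist");X=cloud(d);hsv=cv2.cvtColor(im,cv2.COLOR_RGB2HSV)
s=bot.get_state();z0=s["eef_pos"][2]-.1474-.010;print("lid z exp",z0)
near=(abs(X[...,0]-.5325)<.06)&(abs(X[...,1]-.2588)<.06)
m=(hsv[...,0]<18)&(hsv[...,1]>150)&near&(abs(X[...,2]-z0)<.01)
p=X[m];print("lid",len(p),p.mean(0),cv2.minAreaRect(p[:,:2].astype(np.float32)))
A=np.c_[p[:,:2]-p[:,:2].mean(0),np.ones(len(p))];print("plane",np.linalg.lstsq(A,p[:,2],rcond=None)[0])
b=(hsv[...,0]>100)&(hsv[...,0]<125)&(hsv[...,1]>130)&(abs(X[...,2]-.036)<.004);q=X[b];print("nest",cv2.minAreaRect(q[:,:2].astype(np.float32)))
cv2.imwrite("pics/over.png",cv2.resize(im[120:360,160:480,::-1],(800,600)))
E
```

```text
t: 24.3
eef_pos: [0.5292, 0.2531, 0.3424]
tcp_rot: [0.707, -0.001, 0.707, 0.001]
wrist_force: [-0.2, 0.2, -1.9]
opening: 0.141
t: 25.3
eef_pos: [0.5303, 0.2509, 0.3429]
tcp_rot: [0.701, 0.096, 0.701, -0.096]
wrist_force: [0.4, -0.2, -3.3]
opening: 0.144
25.4 [0.5303 0.2509 0.3429] [ 0.25 -0.06 -2.85  0.02  0.03  0.  ]
lid z exp 0.1854785531574404
lid 3396 [0.5275 0.2622 0.1863] ((0.5323000550270081, 0.2585740089416504), (0.06338758021593094, 0.04995910823345184), 71.72300720214844)
plane [ 0.002  -0.0082  0.1863]
nest ((0.5323002338409424, 0.26003479957580566), (0.1084991842508316, 0.09892868995666504), 74.5218276977539)
```

View pics/over.png

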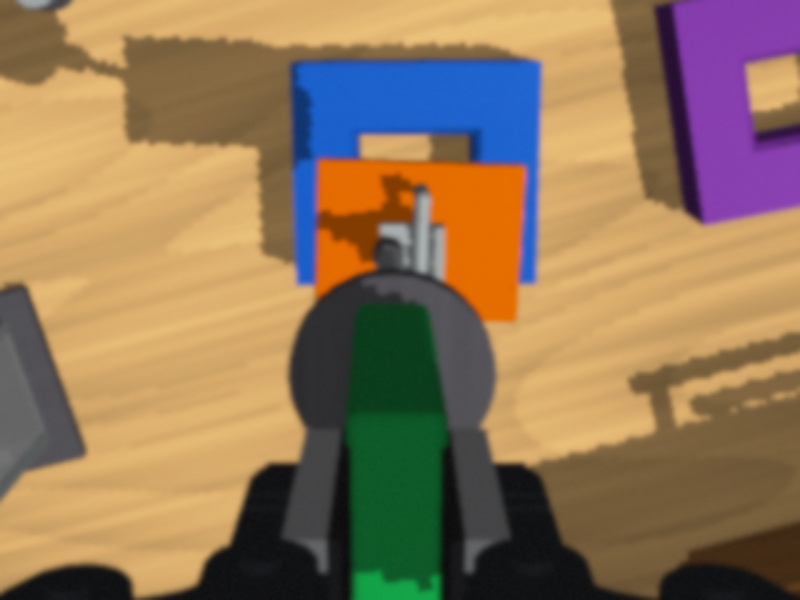

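The lid is at (0.5323, 0.2586), 2.7° off the nest's yaw. Correct the yaw, descend to just above the nest and look again.

```bash

python3 -m pendant '[[[-0.0037,0,0,0,0,0.0005,1],[-0.0037,0,0,0.005,0,0,1],[0,0,0,0.012,0,0,1],[0,0,0,0.02,0,0,1],[0,0,0,0.022,0,0,1],[0,0,0,0.022,0,0,1],[0,0,0,0.016,0,0,1],[0,0,0,0.009,0,0,1],[0,0,0,0.005,0,0,1],[0,0,0,0,0,0,1]]]' 60
python3 chk.py -6 2
python3 - <<'E'
from look import *
im,d=vision.read_camera("wrist");X=cloud(d);hsv=cv2.cvtColor(im,cv2.COLOR_RGB2HSV)
s=bot.get_state();z0=s["eef_pos"][2]-.1474-.010;print("lid z exp",z0)
near=(abs(X[...,0]-.5325)<.06)&(abs(X[...,1]-.2588)<.06)
m=(hsv[...,0]<18)&(hsv[...,1]>150)&near&(abs(X[...,2]-z0)<.01)
p=X[m];print("lid",len(p),p.mean(0),cv2.minAreaRect(p[:,:2].astype(np.float32)))
b=(hsv[...,0]>100)&(hsv[...,0]<125)&(hsv[...,1]>130)&(abs(X[...,2]-.036)<.004);q=X[b];print("nest",cv2.minAreaRect(q[:,:2].astype(np.float32)))
E
```

```text
t: 26.45
eef_pos: [0.5307, 0.2507, 0.2316]
tcp_rot: [0.702, 0.08, 0.703, -0.08]
wrist_force: [0.3, 0.3, -1.9]
opening: 0.141
26.55 [0.5309 0.2508 0.2322] [ 0.06  0.07 -1.75 -0.    0.02  0.01]
lid z exp 0.07527694796443186
lid 3404 [0.5278 0.2619 0.0761] ((0.532630980014801, 0.2582794427871704), (0.06303136050701141, 0.048990387469530106), 74.55159759521484)
nest ((0.53248131275177, 0.26009097695350647), (0.10886561125516891, 0.09978461265563965), 74.35183715820312)
```

```bash

python3 -m pendant '[[[0,0,0,0.003,0.0006,0,1],[0,0,0,0.003,0,0,1],[0,0,0,0.003,0,0,1],[0,0,0,0.003,0,0,1],[0,0,0,0.003,0,0,1],[0,0,0,0.003,0,0,1],[0,0,0,0.001,0,0,1],[0,0,0,0,0,0,1],[0,0,0,0,0,0,1],[0,0,0,0,0,0,1]]]' 60
python3 chk.py -6 -1.7 &&
python3 -m pendant '[[[0,0,0,0.003,0,0,1],[0,0,0,0.003,0,0,1],[0,0,0,0.002,0,0,1],[0,0,0,0.002,0,0,1],[0,0,0,0.001,0,0,1],[0,0,0,0,0,0,1],[0,0,0,0,0,0,1],[0,0,0,0,0,0,1],[0,0,0,0,0,0,1],[0,0,0,0,0,0,1]]]' 60
python3 chk.py -6 -1.7
```

```text
t: 27.6
eef_pos: [0.531, 0.2514, 0.213]
tcp_rot: [0.703, 0.08, 0.702, -0.08]
wrist_force: [0.0, 0.6, -2.9]
opening: 0.139
27.7 [0.531  0.2514 0.213 ] [ 0.12  0.84 -2.62 -0.    0.02  0.01]
t: 28.7
eef_pos: [0.5309, 0.2514, 0.2019]
tcp_rot: [0.703, 0.08, 0.703, -0.08]
wrist_force: [0.5, 0.3, -2.7]
opening: 0.139
28.8 [0.531  0.2514 0.2019] [-0.04  0.19 -2.81  0.   -0.01 -0.02]
```

```bash

python3 -m pendant '[[[0,0,0,0.001,0,0,1],[0,0,0,0.001,0,0,1],[0,0,0,0.001,0,0,1],[0,0,0,0.001,0,0,1],[0,0,0,0.001,0,0,1],[0,0,0,0.001,0,0,1],[0,0,0,0.001,0,0,1],[0,0,0,0,0,0,1],[0,0,0,0,0,0,1],[0,0,0,0,0,0,1]]]' 60
python3 chk.py -6 0.5 &&
python3 -m pendant '[[[0,0,0,0.0015,0,0,1],[0,0,0,0.0015,0,0,1],[0,0,0,0.001,0,0,1],[0,0,0,0.001,0,0,1],[0,0,0,0,0,0,1],[0,0,0,0,0,0,1],[0,0,0,0,0,0,1],[0,0,0,0,0,0,1],[0,0,0,0,0,0,1],[0,0,0,0,0,0,1]]]' 60
python3 chk.py -6 0.5
python3 - <<'E'
from look import *
im,d=vision.read_camera("wrist");X=cloud(d);hsv=cv2.cvtColor(im,cv2.COLOR_RGB2HSV)
near=(abs(X[...,0]-.5325)<.06)&(abs(X[...,1]-.2588)<.06)
m=(hsv[...,0]<18)&(hsv[...,1]>150)&near&(abs(X[...,2]-.04)<.015)
p=X[m];print("lid",len(p),p.mean(0),cv2.minAreaRect(p[:,:2].astype(np.float32)))
A=np.c_[p[:,:2]-p[:,:2].mean(0),np.ones(len(p))];print("plane",np.linalg.lstsq(A,p[:,2],rcond=None)[0])
b=(hsv[...,0]>100)&(hsv[...,0]<125)&(hsv[...,1]>130)&(abs(X[...,2]-.036)<.004);q=X[b];print("nest",q.mean(0),cv2.minAreaRect(q[:,:2].astype(np.float32)))
E
```

```text
t: 29.8
eef_pos: [0.531, 0.2514, 0.1949]
tcp_rot: [0.703, 0.08, 0.703, -0.08]
wrist_force: [-0.2, 0.6, -1.1]
opening: 0.143
29.9 [0.531  0.2514 0.1949] [ 0.06  0.14 -1.58 -0.02  0.   -0.01]
t: 30.9
eef_pos: [0.5309, 0.2513, 0.1899]
tcp_rot: [0.703, 0.08, 0.703, -0.08]
wrist_force: [-0.4, -0.0, -1.2]
opening: 0.144
31.0 [0.5309 0.2514 0.1899] [ 0.23 -0.57 -1.42 -0.01  0.   -0.  ]
lid 3475 [0.5271 0.2626 0.0409] ((0.5322514772415161, 0.25850242376327515), (0.0632885992527008, 0.04912891238927841), 74.8597640991211)
plane [ 0.0015 -0.0002  0.0409]
nest [0.5211 0.2651 0.0368] ((0.53240567445755, 0.25993168354034424), (0.10926400125026703, 0.09976070374250412), 74.59559631347656)
```

The carrier is seated flat (lid 4.1 mm above the nest top, tilt about 0.002 rad). Unhook: slide back 18 mm, then rise.

```bash

python3 -m pendant '[[[0,0,0,0,-0.003,0,1],[0,0,0,0,-0.003,0,1],[0,0,0,0,-0.003,0,1],[0,0,0,0,-0.003,0,1],[0,0,0,0,-0.003,0,1],[0,0,0,0,-0.003,0,1],[0,0,0,0,0,0,1],[0,0,0,0,0,0,1],[0,0,0,0,0,0,1],[0,0,0,0,0,0,1]]]' 60
python3 chk.py -3 0.5 &&
python3 -m pendant '[[[0,0,0,-0.003,0,0,1],[0,0,0,-0.005,0,0,1],[0,0,0,-0.008,0,0,1],[0,0,0,-0.012,0,0,1],[0,0,0,-0.018,0,0,1],[0,0,0,-0.024,0,0,1],[0,0,0,-0.03,0,0,1],[0,0,0,-0.03,0,0,1],[0,0,0,0,0,0,1],[0,0,0,0,0,0,1]]]' 60
python3 chk.py -6 0.5
python3 - <<'E'
from look import *
im,d=vision.read_camera("wrist");X=cloud(d);hsv=cv2.cvtColor(im,cv2.COLOR_RGB2HSV)
near=(abs(X[...,0]-.5325)<.06)&(abs(X[...,1]-.2588)<.06)
m=(hsv[...,0]<18)&(hsv[...,1]>150)&near&(abs(X[...,2]-.04)<.015)
p=X[m];print("lid",len(p),p.mean(0),cv2.minAreaRect(p[:,:2].astype(np.float32)))
A=np.c_[p[:,:2]-p[:,:2].mean(0),np.ones(len(p))];print("plane",np.linalg.lstsq(A,p[:,2],rcond=None)[0])
im,_=vision.read_camera("scene");cv2.imwrite("pics/unhook.png",cv2.resize(im[120:360,240:560,::-1],(800,600)))
E
```

```text
t: 32.05
eef_pos: [0.5269, 0.2339, 0.1899]
tcp_rot: [0.703, 0.08, 0.703, -0.08]
wrist_force: [-0.5, -0.2, -1.5]
opening: 0.143
32.15 [0.5269 0.2339 0.1898] [ 0.   -0.31 -1.43  0.01 -0.03 -0.01]
t: 33.15
eef_pos: [0.5271, 0.2339, 0.3208]
tcp_rot: [0.703, 0.08, 0.702, -0.08]
wrist_force: [0.9, 0.5, -1.1]
opening: 0.142
33.25 [0.5268 0.2338 0.32  ] [ 0.45  0.13 -1.63  0.01  0.01  0.02]
lid 2307 [0.5304 0.2601 0.0406] ((0.5321376323699951, 0.258353054523468), (0.06285738199949265, 0.048598043620586395), 74.68875885009766)
plane [ 0.0012 -0.0025  0.0406]
```

View pics/unhook.png

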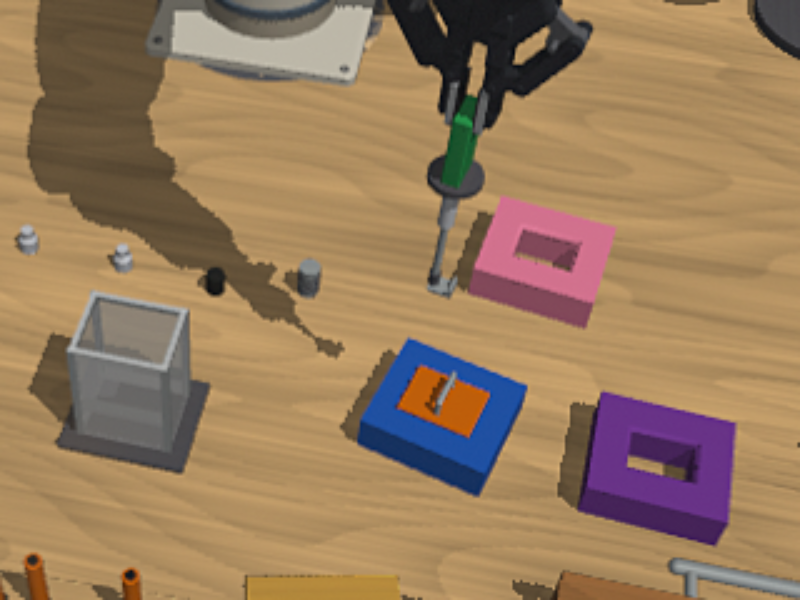

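The carrier is seated in the blue nest and the hook is free. Return to the fork entrance.

```bash

python3 -m pendant '[[[-0.0107,0,0,0,0,0,1],[-0.0107,0,0,0,0,0,1],[0,0,0,0,-0.042,0.0017,1],[0,0,0,0,-0.042,0.0017,1],[0,0,0,0,-0.042,0.0017,1],[0,0,0,0,-0.042,0.0017,1],[0,0,0,0,-0.042,0.0017,1],[0,0,0,0,-0.042,0.0017,1],[0,0,0,0,-0.042,0.0017,1],[0,0,0,0,-0.042,0.0017,1]]]' 60
python3 -m pendant '[[[0,0,0,0,-0.04,0.0017,1],[0,0,0,0,-0.04,0.0017,1],[0,0,0,0,-0.04,0.0017,1],[0,0,0,0,-0.04,0.0017,1],[0,0,0,0,-0.04,0.0017,1],[0,0,0,0,0,0,1],[0,0,0,0,0,0,1],[0,0,0,0,0,0,1],[0,0,0,0,0,0,1],[0,0,0,0,0,0,1]]]' 60
python3 chk.py -6 0.5
python3 - <<'E'
from look import *
s=bot.get_state();M=q2R(s["tcp_rot"]);print(M[:2]);
for n,t in (("entry",(.4993,-.3019,.2045)),("seat",(.562,-.3077,.2045))): print(n,M.T@(np.array(t)-s["eef_pos"]))
im,d=vision.read_camera("wrist");X=cloud(d);hsv=cv2.cvtColor(im,cv2.COLOR_RGB2HSV)
near=(abs(X[...,0]-.57)<.1)&(abs(X[...,1]+.31)<.08)
p=X[near&(abs(X[...,2]-.1545)<.004)&(hsv[...,1]<60)];print(len(p),cv2.minAreaRect(p[:,:2].astype(np.float32)))
E
```

```text
t: 34.35
eef_pos: [0.5086, -0.1035, 0.3193]
tcp_rot: [0.706, 0.033, 0.707, -0.033]
wrist_force: [1.3, -0.1, -2.5]
opening: 0.14
t: 35.35
eef_pos: [0.4993, -0.3009, 0.3203]
tcp_rot: [0.707, 0.032, 0.706, -0.032]
wrist_force: [0.8, -0.4, -2.0]
opening: 0.143
35.45 [ 0.4993 -0.301   0.3203] [ 0.55  0.22 -1.51  0.02  0.01 -0.01]
[[ 0.0004  0.0917  0.9958]
 [-0.0003  0.9958 -0.0917]]
entry [ 0.1157 -0.0007  0.    ]
seat [ 0.1157 -0.0007  0.063 ]
0 ((0.0, 0.0), (0.0, 0.0), 0.0)
```

```bash

python3 -m pendant '[[[0,0,0,0.025,-0.0007,0,1],[0,0,0,0.03,0,0,1],[0,0,0,0.03,0,0,1],[0,0,0,0.02,0,0,1],[0,0,0,0.0107,0,0,1],[0,0,0,0,0,0,1],[0,0,0,0,0,0,1],[0,0,0,0,0,0,1],[0,0,0,0,0,0,1],[0,0,0,0,0,0,1]]]' 60
python3 chk.py -4 0.5 &&
python3 -m pendant '[[[0,0,0,0,0,0.008,1],[0,0,0,0,0,0.01,1],[0,0,0,0,0,0.01,1],[0,0,0,0,0,0.01,1],[0,0,0,0,0,0.01,1],[0,0,0,0,0,0.008,1],[0,0,0,0,0,0.005,1],[0,0,0,0,0,0.002,1],[0,0,0,0,0,0,1],[0,0,0,0,0,0,1]]]' 60
python3 chk.py -4 0.5 
python3 - <<'E'
from look import *
im,d=vision.read_camera("wrist");X=cloud(d);hsv=cv2.cvtColor(im,cv2.COLOR_RGB2HSV)
near=(abs(X[...,0]-.57)<.1)&(abs(X[...,1]+.31)<.08)
p=X[near&(abs(X[...,2]-.1555)<.004)];print(len(p),cv2.minAreaRect(p[:,:2].astype(np.float32)))
p=X[near&(abs(X[...,2]-.1785)<.003)];print("collar",len(p),p.mean(0) if len(p) else 0, cv2.minAreaRect(p[:,:2].astype(np.float32)) if len(p) else 0)
cv2.imwrite("pics/seat.png",cv2.resize(im[120:360,160:480,::-1],(800,600)))
E
```

```text
t: 36.5
eef_pos: [0.4993, -0.3028, 0.2048]
tcp_rot: [0.707, 0.033, 0.706, -0.033]
wrist_force: [0.4, 1.1, -0.1]
opening: 0.142
36.6 [ 0.4992 -0.3027  0.2047] [ 0.49  0.41 -1.21 -0.03 -0.01 -0.03]
t: 37.6
eef_pos: [0.5616, -0.3084, 0.2042]
tcp_rot: [0.706, 0.033, 0.706, -0.033]
wrist_force: [0.3, -0.4, -1.6]
opening: 0.141
37.7 [ 0.5615 -0.3085  0.2043] [ 0.04 -0.33 -1.1  -0.03  0.02  0.03]
3898 ((0.5821272134780884, -0.3105977177619934), (0.053908832371234894, 0.09337350726127625), 84.80619049072266)
collar 2606 [ 0.5561 -0.3086  0.1775] ((0.5568698644638062, -0.3082205653190613), (0.03901006281375885, 0.030904103070497513), 84.2236099243164)
```

View pics/seat.png

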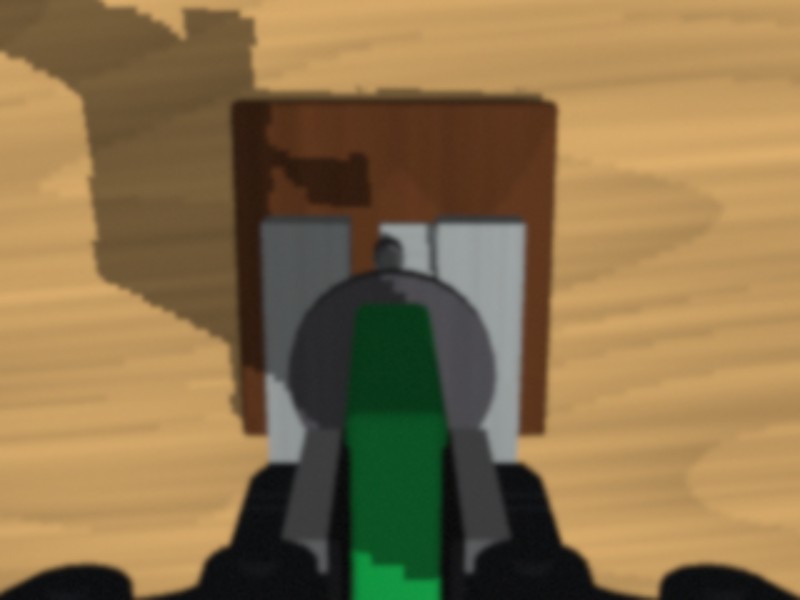

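Collar and slot are both centred near crop column 392. Lower gently.

```bash
S='python3 chk.py -4 -0.1'
python3 -m pendant '[[[0,0,0,0.003,0,0,1],[0,0,0,0.003,0,0,1],[0,0,0,0.003,0,0,1],[0,0,0,0.003,0,0,1],[0,0,0,0.002,0,0,1],[0,0,0,0.001,0,0,1],[0,0,0,0,0,0,1],[0,0,0,0,0,0,1],[0,0,0,0,0,0,1],[0,0,0,0,0,0,1]]]' 60 >/dev/null; $S &&
python3 -m pendant '[[[0,0,0,0.001,0,0,1],[0,0,0,0,0,0,1],[0,0,0,0,0,0,1],[0,0,0,0,0,0,1],[0,0,0,0,0,0,1],[0,0,0,0,0,0,1],[0,0,0,0,0,0,1],[0,0,0,0,0,0,1],[0,0,0,0,0,0,1],[0,0,0,0,0,0,1]]]' >/dev/null && $S &&
python3 -m pendant '[[[0,0,0,0.0007,0,0,1],[0,0,0,0,0,0,1],[0,0,0,0,0,0,1],[0,0,0,0,0,0,1],[0,0,0,0,0,0,1],[0,0,0,0,0,0,1],[0,0,0,0,0,0,1],[0,0,0,0,0,0,1],[0,0,0,0,0,0,1],[0,0,0,0,0,0,1]]]' >/dev/null && $S &&
python3 -m pendant '[[[0,0,0,0.0005,0,0,1],[0,0,0,0,0,0,1],[0,0,0,0,0,0,1],[0,0,0,0,0,0,1],[0,0,0,0,0,0,1],[0,0,0,0,0,0,1],[0,0,0,0,0,0,1],[0,0,0,0,0,0,1],[0,0,0,0,0,0,1],[0,0,0,0,0,0,1]]]' >/dev/null && $S &&
python3 -m pendant '[[[0,0,0,0.0005,0,0,1],[0,0,0,0,0,0,1],[0,0,0,0,0,0,1],[0,0,0,0,0,0,1],[0,0,0,0,0,0,1],[0,0,0,0,0,0,1],[0,0,0,0,0,0,1],[0,0,0,0,0,0,1],[0,0,0,0,0,0,1],[0,0,0,0,0,0,1]]]' >/dev/null && $S
```

```text
38.85 [ 0.5618 -0.3085  0.1892] [ 0.33  0.41 -1.61 -0.03 -0.02  0.02]
39.95 [ 0.562  -0.3086  0.1888] [-0.99 -0.24  5.38 -0.01  0.22  0.  ]
```

```bash
python3 - <<'E'
from look import *
im,d=vision.read_camera("wrist");X=cloud(d)
x,y=X[...,0],X[...,1]; u=(x-.5615)*.9957-(y+.3085)*.0924; v=(x-.5615)*.0924+(y+.3085)*.9957; r=np.hypot(u,v)
c=(r<.019)&(abs(v)>.010)&(X[...,2]>.15)&(X[...,2]<.175)
p=X[c];A=np.c_[u[c],v[c],np.ones(c.sum())];print("collar",c.sum(),np.percentile(p[:,2],[10,50,90]),np.linalg.lstsq(A,p[:,2],rcond=None)[0])
f=(abs(v)>.011)&(abs(v)<.026)&(u<-.021)&(u>-.024+-.001)&(X[...,2]>.14)&(X[...,2]<.17)
print("fork",f.sum(),np.median(X[...,2][f]) if f.any() else 0)
s=bot.get_state();print(s["eef_pos"],s["wrist_force"],s["moment"])
im,d=vision.read_camera("scene");cv2.imwrite("pics/seat2.png",cv2.resize(im[165:285,90:250,::-1],(800,600),interpolation=cv2.INTER_CUBIC))
E
```

```text
collar 1571 [0.1612 0.162  0.1627] [ 0.0022 -0.0086  0.162 ]
fork 516 0.15582442501585353
[ 0.5619 -0.3087  0.1888] [-0.2902 -1.1235  5.9598] [0.0341 0.1774 0.0333]
```

View pics/seat2.png

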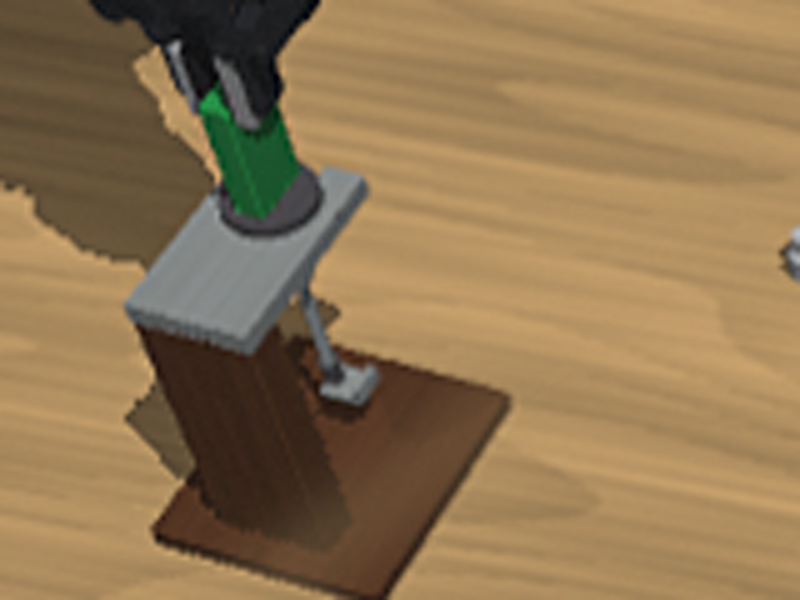

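The collar top is 6 mm above the fork and level, so the rod is seated. Ease off, open, rise.

```bash

python3 -m pendant '[[[0,0,0,-0.0006,0,0,1],[0,0,0,0,0,0,1],[0,0,0,0,0,0,0.8],[0,0,0,0,0,0,0.7],[0,0,0,0,0,0,0.6],[0,0,0,0,0,0,0.5],[0,0,0,0,0,0,0.4],[0,0,0,0,0,0,0.4],[0,0,0,0,0,0,0.4],[0,0,0,0,0,0,0.4]]]' 60
python3 -m pendant '[[[0,0,0,-0.005,0,0,0.4],[0,0,0,-0.015,0,0,0.4],[0,0,0,-0.025,0,0,0.4],[0,0,0,-0.03,0,0,0.4],[0,0,0,-0.03,0,0,0.4],[0,0,0,-0.03,0,0,0.4],[0,0,0,0,0,0.02,0.4],[0,0,0,0,0,0.02,0.4],[0,0,0,0,0,0,0.4],[0,0,0,0,0,0,0.4]]]' 60
python3 - <<'E'
from look import *
im,d=vision.read_camera("wrist");X=cloud(d);hsv=cv2.cvtColor(im,cv2.COLOR_RGB2HSV)
near=(abs(X[...,0]-.57)<.1)&(abs(X[...,1]+.31)<.08)
g=(hsv[...,0]>45)&(hsv[...,0]<80)&(hsv[...,1]>120)
for nm,m in (("htop",g&near&(abs(X[...,2]-.221)<.004)),("fork",near&(abs(X[...,2]-.1558)<.0025))):
    p=X[m];print(nm,len(p),p.mean(0),cv2.minAreaRect(p[:,:2].astype(np.float32)))
im,d=vision.read_camera("scene");cv2.imwrite("pics/end.png",im[:,:,::-1])
E
```

```text
t: 41.05
eef_pos: [0.5618, -0.3084, 0.1888]
tcp_rot: [0.706, 0.033, 0.706, -0.033]
wrist_force: [0.1, 0.2, -0.2]
opening: 0.604
t: 42.05
eef_pos: [0.6016, -0.3121, 0.3234]
tcp_rot: [0.706, 0.033, 0.707, -0.033]
wrist_force: [0.9, -0.8, 0.9]
opening: 0.601
htop 1019 [ 0.5607 -0.3089  0.2219] ((0.560917854309082, -0.3091384470462799), (0.013911634683609009, 0.02876308374106884), 84.78226470947266)
fork 5487 [ 0.5897 -0.3114  0.1562] ((0.5823709964752197, -0.3110094666481018), (0.054070498794317245, 0.09265356510877609), 84.39239501953125)
```

```bash
python3 - <<'E'
from look import *
im,d=vision.read_camera("scene");X=cloud(d,"scene");hsv=cv2.cvtColor(im,cv2.COLOR_RGB2HSV)
m=(hsv[...,0]<18)&(hsv[...,1]>150)&(abs(X[...,0]-.532)<.05)&(abs(X[...,1]-.259)<.05)&(X[...,2]>.03)
p=X[m];print(len(p),np.median(p,0));print(order.finish_job())
E
```

```text
533 [0.5351 0.2591 0.0383]
the job is handed in; nothing more can be done
None
```

The carrier is in the blue nest and the hook rod is back in its fork. I handed the job in at about 42 s, under the 72 s limit; no verdict was reported.

- **Feeling for the lid:** I lowered the rod in 1.5 mm steps and met the lid at about TCP z = 0.196. The force there was about 4 N. That matched the draw-out I had estimated from the picture.
- **Carrier:** It lifted out hanging level. In the nest the lid is flat, with a tilt of about 0.002 rad, and its top is 4 mm above the nest's top face. It is centred to within about 1–2 mm. The lid did not move when I unhooked it, and a last look from the scene camera still showed it in place.
- **Rod:** It hangs upright with the collar flat on the fork, and the handle top is at 0.222 m as at the start. It sits within about 1 mm of the seat and is turned to line up with the stand.

**Checks that disagreed or are missing:**
- The TCP height when the rod seated was 1.6 mm above the height I had commanded for the grip. The depth picture still showed the collar resting flat on the fork.
- Setting the rod down pressed on the fork with about 7 N.
- I could not view the final picture because the 12-picture limit was used up. The last checks are from depth measurements only, and I did not look at the bystander things again at the end.

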